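Open the counterweighted press and load a guitar bridge

TASK

Lift the counterweighted press arm by its steel handle bar up past its balance point, guide it over slowly and lay its weight gently on the rubber stop behind the hinge, so that the arm stays open by itself: do not let it drop or swing freely, and do not force it against the stop. Then pick up the dark wooden guitar bridge from the bench and seat it fully down, right way up, in the shallow pocket under the open arm, without forcing it. Leave the arm open and do not disturb the bottle, the cup or the hammer.

Things in the scene. Friction and masses are not known exactly. Their poses are not given: they have to be found in the camera images.
- stand: Plywood base board of the press, 360 x 160 x 18 mm, fixed. Origin on the bench surface; +x runs along the board from the pocket end to the stop end, z up. Along x at y = 0: pocket centre -80, hinge +80, stop +145, board ends -160 and +200 mm. Two wooden cheeks, 50 mm long and 64 mm over their outer faces, hold the hinge and reach 130 mm above the bench.
- hinge (a point): Centre of the arm's hinge, 115 mm above the bench; the hinge axis is this point's y axis. The arm falls shut below its balance point, somewhere between 0.6 and 1.1 rad (the weight differs each time), and falls open above it. Hinge friction is small (0.05 N m): a released arm gathers speed quickly, and the handle carries 1 to 4 N.
- press_arm (a joint): Opening angle q of the arm, rad: 0 = closed (arm level, pointing to the stand's -x, its foot in the pocket), growing as the handle rises. The bar is 190*cos(q) mm to the stand's -x side of the hinge and 190*sin(q) mm above it. Rests open at 1.6 to 2.2 rad: the stop's height is set differently each time and must be felt. A hand's pace is 0.3 rad/s; over 0.8 counts as dropped.
- handle (a point): Centre of the steel handle bar across the arm's free end: round, 12 mm thick, 150 mm long, along the stand's y axis. The arm, a wooden beam 24 mm wide and 18 mm thick, meets the bar in the middle, so grip the bar beside it, about 42 mm to either side of this point. The bar turns in a light grip (about 15 N) as the arm swings. Axes turn with the arm.
- weight: Steel counterweight: disc of 49 mm diameter, 34 mm wide, set on a stem 81 to 89 mm from the hinge, 100 degrees round from the arm (above the hinge while closed). Origin at the disc's centre. When the arm is open its rim lands on the rubber stop.
- stop_block: Block on the board behind the hinge, 50 x 50 x 16 mm, with an adjustable stop screw with a domed rubber tip (24 mm diameter) whose top is 19 to 54 mm above the board. Origin under the block, on the board. The rubber gives about 1 mm for 9 N; the resting weight loads it with 4 to 12 N; over 30 N counts as forced. 1 N at the handle adds 2 to 3 N at the stop.
- bed: Wooden bed with a shallow pocket, open at the top. Origin at the centre of the pocket's floor, 36 mm above the bench. The pocket is 104 mm along its x axis and 34 mm along y (axes as the stand's); its rim is 8 mm above its floor and 9 mm thick. More than 40 N on the bed counts as forced.
- bridge_mid (a point): Centre of the loose guitar bridge, 12 mm above its underside: dark wood, 100 mm long (x), 30 mm wide (y); the middle 60 mm is 24 mm high with pin holes and a slot on top, the 20 mm ends are 14 mm high. 90 g. Lies flat, z up. Fits the pocket lengthwise with 2 mm play all round, either end first; seated, this point is 12 mm above the pocket's floor.
- glue: White glue bottle, 56 mm diameter, 150 mm tall, stands on the bench; to be left alone. Origin at the centre of its underside.
- pot: White cup, 70 mm diameter, 70 mm tall, stands on the bench; to be left alone. Origin at the centre of its underside.
- hammer: Hammer lying on the bench; to be left alone. Origin under its middle.
There are look-alikes about, which are no part of the job. What is shaped like the part that bears bridge_mid but yellow is not meant.

How it is judged:
By the outcome, as a careful person would: the job done as asked, in the order asked, and still so for the second after the job is handed in, with the robot touching nothing.
It also fails if it takes over 72 s, if anything falls off the work surface, if the arm or the gripper's body presses on something with over 40 N, if the wrist force passes 120 N, or if a joint passes its speed limit or range.

ROBOT

A 6-joint arm with a two-finger parallel gripper is mounted at the origin on the work surface. World frame = base frame: x ahead of the robot, y to its left, z up, the work surface at z = 0. Lengths are in m, angles in rad, forces in N, time in s.
With the tool pointing down it reaches from about 0.35 to 0.85 m from the base axis. Payload 8.1 kg.
Tool frame: the origin (TCP) lies at the very end of the fingers, on their centre line; the grasp point (between the pads) lies 19 mm behind it; z points along the fingers, y is the direction in which the jaws open and shut (so a half turn about z gives the same grasp; the last joint's range is limited). The gripper opens to 93 mm and grips with 3 to 60 N. Pads are 15 mm wide; open, the fingers measure 128 mm over their backs; the gripper's body (75 mm by 188 mm) begins 65 mm behind the grasp point.
Start: joints at [1.044, 0.13, 1.488, -0, 1.523, -0.085], TCP at [0.257, 0.542, 0.219] pointing down, gripper open.
Joint ranges: [-2.96, 2.96], [-0.89, 2.26], [0.02, 2.5], [-1.34, 4.48], [0, 2.73], [-2.66, 2.66]. Speed limits (rad/s): [2.39, 2.39, 2.79, 3.14, 3.14, 3.14].

INTERFACE

Orientations are given as a rotation vector (axis times angle).
In Python, from plant import * gives the robot as it stands.
- The arm moves only by the tool apply_moves, never from a script. Its argument "commands" is one flat list of numbers, 7 for each row, row after row: the shift along the world's x, y, z in cm, then the turn, a rotation vector about the world's x, y, z in rad, then the finger opening in cm, from 0 to 9.3. A call has 1 to 8 rows; each row shifts and turns the pose as measured when the row begins; what a row does not reach is not made up. A row lasts 1/8 s, in which the tool goes at most 62.5 mm and 10.7 degrees, less where a joint would pass 70% of its speed; a pose out of reach is approached as far as the arm can. A call with a gripper value outside its range is refused whole. The fingers move at their own pace and stop on an object; "squeeze" is the grip in N (left out, the last holds). Time passes only in rows, so rows that do not move let the fingers close. It gives the time, the measured TCP pose, the force and the opening at its end, in the units of the state.
- read_state(): the state, without advancing time (a new reading comes with each control period).
- read_camera(name): name is "side" or "top" or "wrist"; returns (picture, depth): 384x512x3 uint8, blue, green, red; 384x512 float32, m along the optical axis (not along the pixel's ray), 0 where there is no reading.
- camera_model(name): a dict with "intrinsics" (3x3 intrinsics, pixels), "R" (3x3) and "t" (3): a world point X has camera coordinates R X + t. Camera axes: x right, y down, z forward; pixel columns grow to the right and rows downward; lengths in m; the calibration is good to about 2 mm. The wrist camera is an equidistant fisheye: a pixel r from the principal point sees the ray r / f radians off the axis. A picture is of the moment at which its call begins: read the wrist's pose just before it. camera_model takes no time and is no camera call; for the wrist camera it gives the pose at the moment of the call.
- close_job(): hands the job in, once; it reports no verdict.
Trained networks look in the newest picture that a camera, given by its name, has taken for a name from the list of things; names that differ only in an ending like _2 or _b are one class to them, and where a whole thing is asked for, a point or a joint stands for the part that bears it (a point fixed in the world has none). Each returns a list of dicts, best first, with "conf" (0 to 1); they miss things now and then, are a little off and sometimes report something else, mostly with a low value. They report only what shows in the picture. A call takes as long as a camera call. They do not tell look-alikes from the thing itself.
- find_in(query, camera): "point" ([x, y, z] in m, in the coordinates of the camera as it stood for that picture, good to about 4 mm: the middle of the surface that is visible of it).
- cut_out(query, camera): "mask" (384x512 bool, what is visible of it).
- spot_point(query, camera): "point" ([x, y, z] in m, in the coordinates of the camera as it stood for that picture, good to about 4 mm: a listed point, or the origin of a listed thing).
The state is a dict: "t": time; "q": joint angles; "dq": joint speeds; "joint_torque": joint torques, N m; "tool_pos": TCP position; "orientation": TCP orientation; "force": force on the tool from outside, world axes, zero at the start; "wrist_torque": the same for the moment, N m; "opening": finger opening in m.
Only numpy, scipy, OpenCV 4.12 (cv2) and the standard library are available. Lean on these libraries where they do the work, as an engineer would, in place of code of your own. Each camera call takes 0.05 s, during which the arm holds its last target. There are 200 camera calls.

## Working session

There is one attempt and no reset: what is moved stays moved. The work goes in short steps, Python scripts to look and compute and a tool call to move; the robot and the scene stay as the last step left them, time stands still between calls to the robot, and variables do not carry over. Pictures are saved under pics/ and viewed, about 8 in all and at most 12, crops included, and the job is handed in when it is done.

Besides the shell and the picture viewer there is one more tool, called after "Call:" as name(argument=value, ...), one argument or row to a line, values as JSON. apply_moves: Moves the arm, as the interface text tells. Its arguments: {"type":"object","properties":{"commands":{"type":"array"},"squeeze":{"type":"number"}},"required":["commands"]}

```bash
mkdir -p pics
cat > h.py <<'E'
from plant import *
import numpy as np, cv2
from scipy.spatial.transform import Rotation as Ro
def w(cam,p,m=None):
    m=m or camera_model(cam); return np.array(m["R"]).T@(np.array(p)-np.array(m["t"]))
def px(cam,X):
    m=camera_model(cam); c=np.array(m["R"])@X+np.array(m["t"])
    K=np.array(m["intrinsics"]); u=K@c; return (u[:2]/u[2]).round()
def spots(cam,names,f=spot_point):
    m=camera_model(cam)
    for n in names:
        for d in f(n,cam)[:3]:
            if d["conf"]>0.2: 
                p=w(cam,d["point"],m); print(cam,n,round(d["conf"],2),p.round(4), px(cam,p) if cam!="wrist" else "")
E
python3 - <<'E'
from h import *
ims=[]
for c in("side","top"):
    im,d=read_camera(c); cv2.imwrite(f"pics/{c}0.png",im); ims.append(im)
    spots(c,["stand","hinge","handle","weight","stop_block","bed","bridge_mid","glue","pot","hammer"])
cv2.imwrite("pics/a0.png",cv2.resize(np.vstack(ims),None,fx=.78,fy=.78))
print(read_state())
E
```

```text
side stand 0.94 [0.5151 0.0883 0.001 ] [244. 208.]
side hinge 0.92 [0.503  0.1688 0.1137] [227. 175.]
side hinge 0.46 [ 0.5357 -0.326   0.012 ] [326. 276.]
side handle 0.83 [ 0.5415 -0.0142  0.1169] [267. 197.]
side handle 0.68 [0.4964 0.1802 0.1966] [222. 156.]
side weight 0.61 [0.4963 0.1812 0.2   ] [222. 155.]
side stop_block 0.54 [0.4833 0.233  0.017 ] [215. 188.]
side bed 0.78 [0.5371 0.0087 0.0349] [262. 211.]
side bridge_mid 0.56 [ 0.4274 -0.3722  0.0103] [310. 304.]
side bridge_mid 0.52 [ 0.5172 -0.1861  0.0086] [293. 252.]
side glue 0.97 [0.351  0.4101 0.0025] [163. 181.]
side pot 0.74 [ 0.6798 -0.3386  0.002 ] [360. 258.]
side hammer 0.7 [ 0.7548 -0.0903 -0.    ] [325. 207.]
top stand 0.85 [0.5191 0.0946 0.0011] [239. 204.]
top handle 0.75 [ 0.5448 -0.0141  0.1126] [276. 190.]
top weight 0.86 [0.4998 0.1804 0.1928] [199. 204.]
top stop_block 0.61 [0.4837 0.2344 0.0173] [191. 216.]
top bed 0.84 [0.5344 0.0107 0.0353] [267. 197.]
top bridge_mid 0.82 [ 0.5203 -0.1855  0.0073] [333. 203.]
top bridge_mid 0.62 [ 0.4257 -0.3699  0.0116] [398. 234.]
top bridge_mid 0.58 [ 0.5384 -0.
[... 184 characters left out ...]
mmer 0.71 [ 0.7519 -0.0867 -0.0015] [297. 129.]
{'t': 1.1, 'q': array([ 1.04360068e+00,  1.30391819e-01,  1.48819607e+00, -4.51289226e-05,
        1.52301768e+00, -8.53988483e-02]), 'dq': array([ 0.00050904,  0.001184  , -0.00027412, -0.00020765, -0.00077603,
       -0.00043318]), 'joint_torque': array([-5.27160264e-04, -5.59782887e+01, -4.92061329e+01,  7.65640894e-02,
        2.26300297e-02, -6.49580511e-05]), 'tool_pos': array([0.25653269, 0.54239247, 0.21864227]), 'orientation': array([ 6.88330821e-01,  3.06521769e+00, -4.07008324e-05]), 'force': array([ 0.12056289, -0.35520888, -0.09555106]), 'wrist_torque': array([-0.05043485,  0.05575266,  0.01719843]), 'opening': 0.09285350248260213}
```

View pics/a0.png

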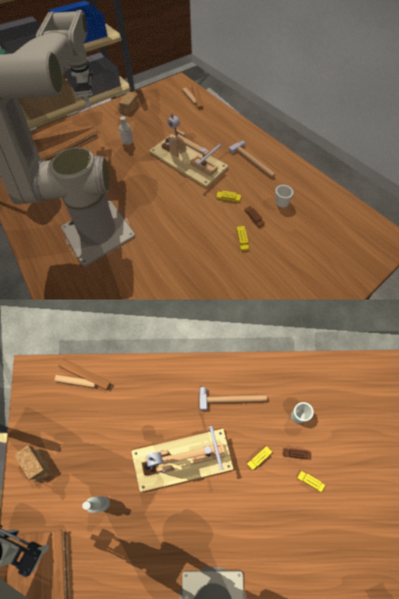

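Candidates in the top picture: dark bridge at (381,196), with yellow look-alikes at (333,203) and (398,234). I choose the dark one, at about (0.538, -0.328). Next I move above the handle.

Call:
apply_moves(
  commands=[0,0,6,0,0,0,9.3,2,-4.9,3,0,0,0,9.3,2.5,-5.6,0,0,0,0.17,9.3,2.5,-5.6,0,0,0,0.17,9.3,2.5,-5.6,0,0,0,0.17,9.3,2.5,-5.6,0,0,0,0.17,9.3,2.5,-5.6,0,0,0,0,9.3,2.5,-5.6,0,0,0,0,9.3],
  squeeze=15,
)

```text
t: 2.1
tool_pos: [0.4222, 0.163, 0.3107]
orientation: [-0.357, 3.115, -0.002]
force: [2.0, 0.5, 0.2]
opening: 0.093
```

Call:
apply_moves(
  commands=[2.5,-5.6,0,0,0,0,9.3,2.5,-5.6,0,0,0,0,9.3,2.5,-5.6,0,0,0,0,9.3,0,0,0,0,0,0,9.3],
)

```text
t: 2.6
tool_pos: [0.4985, -0.0127, 0.3113]
orientation: [-0.348, 3.113, -0.003]
force: [-0.5, 1.2, 0.3]
opening: 0.0931
```

Run:
```python
from h import *
s=read_state(); print(s["t"],s["tool_pos"],s["force"])
im,d=read_camera("wrist"); cv2.imwrite("pics/w1.png",cv2.resize(im,None,fx=1.5,fy=1.5)); np.save("d1.npy",d)
spots("wrist",["hinge","handle","weight","stop_block","bed","bridge_mid"])
m=camera_model("wrist"); print(m)
```

```text
2.6 [ 0.49851213 -0.01269937  0.3113384 ] [-0.52851347  1.16221821  0.31740289]
wrist hinge 0.68 [0.5012 0.1699 0.1091] 
wrist handle 0.92 [ 0.542  -0.0138  0.1151] 
wrist weight 0.9 [0.4959 0.1837 0.1938] 
wrist weight 0.52 [0.5031 0.1698 0.1126] 
wrist stop_block 0.92 [0.485  0.2352 0.0175] 
wrist stop_block 0.36 [ 0.5417 -0.0124  0.1134] 
wrist bed 0.91 [0.5405 0.0145 0.032 ] 
wrist bridge_mid 0.86 [ 0.4318 -0.3776  0.012 ] 
wrist bridge_mid 0.86 [ 0.5201 -0.1872  0.0117] 
wrist bridge_mid 0.65 [ 0.5365 -0.3201  0.0112] 
{'intrinsics': array([[297.31863964,   0.        , 259.23936169],
       [  0.        , 297.31863964, 191.64788367],
       [  0.        ,   0.        ,   1.        ]]), 'R': array([[-0.22797385,  0.97366429, -0.00240098],
       [ 0.9339647 ,  0.21937424,  0.28210791],
       [ 0.27520511,  0.0620708 , -0.95937968]]), 't': array([ 0.12259136, -0.52404826,  0.34266715])}
```

View pics/w1.png

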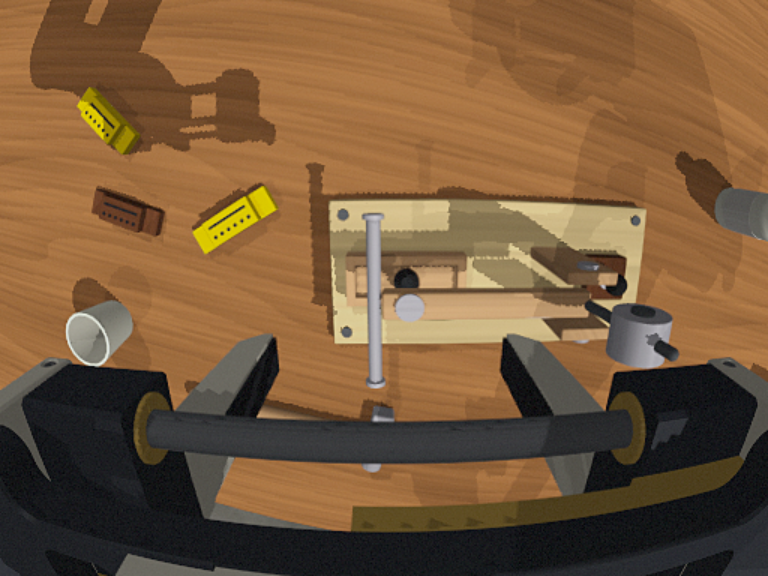

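The wrist view shows the dark bridge at (128,211), yellow ones at (107,120) and (235,218), the bar from (373,215) to (375,383), and the black stop tip at (615,287). The networks agree with the text heights (handle z 0.115).

```bash
cat >> h.py <<'E'
def cloud(d,m):
    K=np.array(m["intrinsics"]); v,u=np.indices(d.shape); a=(u-K[0,2])/K[0,0]; b=(v-K[1,2])/K[1,1]
    th=np.hypot(a,b)+1e-9; k=np.tan(th)/th
    P=np.stack([a*k*d,b*k*d,d],-1); P[d<=0]=np.nan
    return (P-np.array(m["t"]))@np.array(m["R"])
E
python3 - <<'E'
from h import *
m=camera_model("wrist"); P=cloud(np.load("d1.npy"),m)
for x,y in [(373,230),(374,260),(374,330),(375,370),(615,287),(613,283),(618,290),(406,278),(128,211)]:
    print(x,y,P[int(y/1.5),int(x/1.5)].round(4))
h=np.array([.502,.1695]);u=np.array([-.23,.973])
Q=P.reshape(-1,3); r=Q[:,:2]-h; s=r@u; t=r@np.array([-.973,-.23])
k=(abs(s-.065)<.012)&(abs(t)<.014); print(k.sum(),np.percentile(Q[k,2],[5,25,50,75,95,100]).round(4))
E
```

```text
373 230 [ 0.4808 -0.027   0.1213]
374 260 [ 0.5051 -0.0203  0.1198]
374 330 [ 0.5649 -0.0069  0.1219]
375 370 [0.6017 0.0026 0.1208]
615 287 [0.485  0.2293 0.07  ]
613 283 [0.4727 0.1869 0.1303]
618 290 [0.4872 0.234  0.0703]
406 278 [0.531  0.0149 0.0532]
128 211 [ 0.5312 -0.3094  0.0244]
176 [0.0338 0.0506 0.0668 0.069  0.071  0.0725]
```

Call:
apply_moves(
  commands=[0.35,-1.1,-5,0,0,0,9.3,0,0,-5,0,0,0,9.3,0,0,-5,0,0,0,9.3,0,0,-4,0,0,0,9.3,0,0,0,0,0,0,9.3],
)

```text
t: 3.58
tool_pos: [0.5007, -0.0131, 0.1198]
orientation: [-0.375, 3.103, -0.004]
force: [-1.0, 0.3, -0.2]
opening: 0.0929
```

Call:
apply_moves(
  commands=[0,-0.9,-1.2,0,0,0,9.3,0,0,-1.2,0,0,0,9.3,0,0,0,0,0,0,9.3],
)

```text
t: 3.95
tool_pos: [0.5038, -0.0223, 0.0992]
orientation: [-0.376, 3.096, -0.007]
force: [-0.2, -0.6, -0.3]
opening: 0.0929
```

Call:
apply_moves(
  commands=[0,0,-0.3,0,0,0,0,0,0,0,0,0,0,0,0,0,0,0,0,0,0,0,0,0,0,0,0,0,0,0,0,0,0,0,0],
  squeeze=15,
)

```text
t: 4.58
tool_pos: [0.5054, -0.0226, 0.0984]
orientation: [-0.376, 3.093, -0.008]
force: [0.3, 0.3, -0.0]
opening: 0.0475
```

Call:
apply_moves(
  commands=[0,0,0,0,0,0,0,0,0,0,0,0,0,0,0,0,0,0,0,0,0,0,0,0,0,0,0,0],
)

```text
t: 5.08
tool_pos: [0.5062, -0.0257, 0.0988]
orientation: [-0.375, 3.092, -0.017]
force: [3.5, -15.2, -1.5]
opening: 0.0116
```

Call:
apply_moves(
  commands=[0,0,0.4,0,0,0,0,0,0.04,0.75,0,0,0,0,-0.02,0.07,0.75,0,0,0,0,-0.02,0.1,0.75,0,0,0,0,-0.03,0.13,0.75,0,0,0,0,-0.04,0.16,0.73,0,0,0,0,-0.05,0.19,0.72,0,0,0,0,-0.05,0.22,0.7,0,0,0,0],
)

```text
t: 6.08
tool_pos: [0.5042, -0.0171, 0.1578]
orientation: [-0.374, 3.091, -0.02]
force: [1.4, -3.4, -1.3]
opening: 0.0115
```

```bash
cat >> h.py <<'E'
H=np.array([.461,.1588,.0988]); U=np.array([-.238,.971,0])
def arc(dq,n,k=1.0):
    s=read_state(); p=s["tool_pos"]-H; x=p@U; q=np.arctan2(p[2],-x); r=np.hypot(p[2],x)
    lat=p@np.array([-.971,-.238,0])
    print("t",round(s["t"],2),"q",q.round(3),"r",r.round(4),"lat",lat.round(4),"F",s["force"].round(1),"open",round(s["opening"],4),"rv",np.round(s["orientation"],3))
    pr=-x*U*-1; 
    for i in range(n):
        q2=q+dq; P=lambda a: -.19*np.cos(a)*U+np.array([0,0,.19*np.sin(a)])
        print((k*100*(P(q2)-P(q))).round(2).tolist()); q=q2
E
python3 -c "
from h import *
arc(.04,8)"
```

```text
t 6.08 q 0.315 r 0.1904 lat -0.0001 F [ 1.4 -3.4 -1.3] open 0.0115 rv [-0.374  3.091 -0.02 ]
[-0.06, 0.24, 0.72]
[-0.07, 0.27, 0.71]
[-0.07, 0.3, 0.7]
[-0.08, 0.32, 0.68]
[-0.09, 0.35, 0.67]
[-0.09, 0.38, 0.65]
[-0.1, 0.4, 0.64]
[-0.1, 0.43, 0.62]
```

Rows track well at about 0.32 rad/s.

Call:
apply_moves(
  commands=[-0.06,0.24,0.72,0,0,0,0,-0.07,0.27,0.71,0,0,0,0,-0.07,0.3,0.7,0,0,0,0,-0.08,0.32,0.68,0,0,0,0,-0.09,0.35,0.67,0,0,0,0,-0.09,0.38,0.65,0,0,0,0,-0.1,0.4,0.64,0,0,0,0,-0.1,0.43,0.62,0,0,0,0],
)

```text
t: 7.08
tool_pos: [0.4976, 0.0115, 0.2164]
orientation: [-0.373, 3.09, -0.021]
force: [1.4, -3.9, -0.6]
opening: 0.0115
```

```bash
python3 -c "
from h import *
arc(.04,8)"
```

```text
t 7.08 q 0.659 r 0.192 lat -0.0005 F [ 1.4 -3.9 -0.6] open 0.0115 rv [-0.373  3.09  -0.021]
[-0.11, 0.46, 0.59]
[-0.12, 0.49, 0.57]
[-0.12, 0.51, 0.55]
[-0.13, 0.53, 0.53]
[-0.13, 0.55, 0.51]
[-0.14, 0.57, 0.48]
[-0.14, 0.59, 0.46]
[-0.15, 0.6, 0.44]
```

Call:
apply_moves(
  commands=[-0.11,0.46,0.58,0,0,0,0,-0.12,0.49,0.56,0,0,0,0,-0.12,0.51,0.54,0,0,0,0,-0.13,0.53,0.52,0,0,0,0,-0.13,0.55,0.5,0,0,0,0,-0.14,0.57,0.47,0,0,0,0,-0.14,0.59,0.45,0,0,0,0,-0.15,0.6,0.43,0,0,0,0],
)

```text
t: 8.07
tool_pos: [0.4872, 0.057, 0.2618]
orientation: [-0.373, 3.087, -0.023]
force: [1.0, -2.9, 4.0]
opening: 0.0113
```

```bash
python3 -c "
from h import *
arc(.04,8)"
```

```text
t 8.07 q 0.998 r 0.1939 lat -0.0012 F [ 1.  -2.9  4. ] open 0.0113 rv [-0.373  3.087 -0.023]
[-0.15, 0.63, 0.4]
[-0.16, 0.64, 0.37]
[-0.16, 0.66, 0.35]
[-0.16, 0.67, 0.32]
[-0.17, 0.68, 0.29]
[-0.17, 0.69, 0.26]
[-0.17, 0.7, 0.23]
[-0.17, 0.71, 0.2]
```

Call:
apply_moves(
  commands=[-0.15,0.63,0.37,0,0,0,0,-0.16,0.64,0.35,0,0,0,0,-0.16,0.66,0.33,0,0,0,0,-0.16,0.67,0.3,0,0,0,0,-0.17,0.68,0.27,0,0,0,0,-0.17,0.69,0.24,0,0,0,0,-0.17,0.7,0.21,0,0,0,0,-0.17,0.71,0.18,0,0,0,0],
)

```text
t: 9.07
tool_pos: [0.4735, 0.1161, 0.2862]
orientation: [-0.374, 3.085, -0.019]
force: [2.9, -0.0, 4.0]
opening: 0.0114
```

```bash
python3 -c "
from h import *
arc(.025,8)"
```

```text
t 9.07 q 1.338 r 0.1926 lat -0.002 F [ 2.9 -0.   4. ] open 0.0114 rv [-0.374  3.085 -0.019]
[-0.11, 0.45, 0.1]
[-0.11, 0.45, 0.09]
[-0.11, 0.45, 0.08]
[-0.11, 0.46, 0.07]
[-0.11, 0.46, 0.06]
[-0.11, 0.46, 0.05]
[-0.11, 0.46, 0.03]
[-0.11, 0.46, 0.02]
```

Call:
apply_moves(
  commands=[-0.13,0.45,0.09,0,0,0,0,-0.13,0.45,0.08,0,0,0,0,-0.13,0.45,0.07,0,0,0,0,-0.13,0.46,0.06,0,0,0,0,-0.13,0.46,0.05,0,0,0,0,-0.13,0.46,0.04,0,0,0,0,-0.13,0.46,0.02,0,0,0,0,-0.13,0.46,0.01,0,0,0,0],
)

```text
t: 10.07
tool_pos: [0.4641, 0.1564, 0.2901]
orientation: [-0.374, 3.082, -0.015]
force: [5.4, 2.0, 2.0]
opening: 0.0117
```

```bash
python3 -c "
from h import *
arc(.0125,8)"
```

```text
t 10.07 q 1.555 r 0.1913 lat -0.0025 F [5.4 2.  2. ] open 0.0117 rv [-0.374  3.082 -0.015]
[-0.06, 0.23, 0.0]
[-0.06, 0.23, -0.0]
[-0.06, 0.23, -0.0]
[-0.06, 0.23, -0.01]
[-0.06, 0.23, -0.01]
[-0.06, 0.23, -0.01]
[-0.06, 0.23, -0.02]
[-0.06, 0.23, -0.02]
```

Call:
apply_moves(
  commands=[-0.03,0.25,0,0,0,0,0,-0.03,0.25,0,0,0,0,0,-0.03,0.25,0,0,0,0,0,-0.03,0.25,-0.01,0,0,0,0],
)

```text
t: 10.58
tool_pos: [0.4617, 0.1673, 0.2896]
orientation: [-0.375, 3.084, -0.015]
force: [0.9, 1.8, 4.0]
opening: 0.0117
```

Call:
apply_moves(
  commands=[-0.05,0.22,-0.02,0,0,0,0,-0.05,0.22,-0.02,0,0,0,0,-0.05,0.22,-0.02,0,0,0,0],
)

```text
t: 10.95
tool_pos: [0.46, 0.1744, 0.2889]
orientation: [-0.375, 3.084, -0.015]
force: [1.0, 1.6, 3.8]
opening: 0.0114
```

Call:
apply_moves(
  commands=[-0.05,0.2,-0.02,0,0,0,0,-0.05,0.2,-0.02,0,0,0,0],
)

```text
t: 11.2
tool_pos: [0.459, 0.1787, 0.2884]
orientation: [-0.375, 3.084, -0.015]
force: [2.5, 0.1, 3.6]
opening: 0.0116
```

Call:
apply_moves(
  commands=[-0.02,0.12,-0.02,0,0,0,0],
)

```text
t: 11.32
tool_pos: [0.4588, 0.1796, 0.2882]
orientation: [-0.375, 3.084, -0.016]
force: [0.6, -1.1, 5.6]
opening: 0.011
```

Call:
apply_moves(
  commands=[0,0,0,0,0,0,0,0,0,0,0,0,0,0],
)

```text
t: 11.58
tool_pos: [0.4589, 0.1795, 0.2882]
orientation: [-0.375, 3.084, -0.016]
force: [0.9, 0.9, 3.6]
opening: 0.0114
```

Run:
```python
from h import *
arc(.01,0)
im,d=read_camera("side"); a=im[110:240,160:320]
im2,d=read_camera("top"); b=im2[140:270,150:310]
cv2.imwrite("pics/c2.png",cv2.resize(np.hstack([a,b]),None,fx=2.5,fy=2.5,interpolation=2))
```

```text
t 11.57 q 1.679 r 0.1905 lat -0.0028 F [0.9 0.9 3.6] open 0.0114 rv [-0.375  3.084 -0.016]
```

View pics/c2.png

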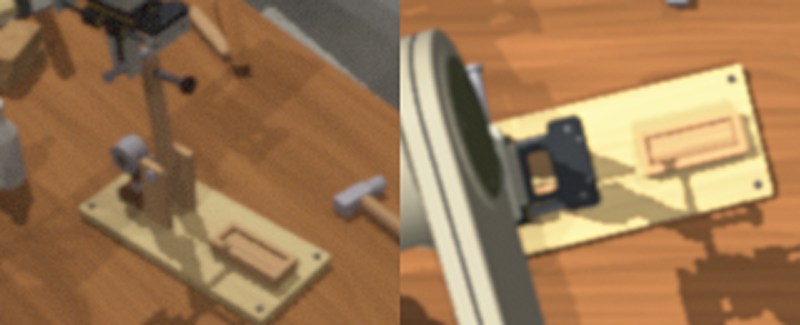

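The side view shows the weight at (130,150) just over the stop tip (130,185). It's unclear whether they touch, so I keep feeling.

Call:
apply_moves(
  commands=[-0.04,0.18,-0.03,0,0,0,0],
)

```text
t: 11.8
tool_pos: [0.4586, 0.1808, 0.2881]
orientation: [-0.374, 3.084, -0.018]
force: [0.9, -3.6, 5.9]
opening: 0.0112
```

Call:
apply_moves(
  commands=[0,0,0,0,0,0,0],
)

```text
t: 11.92
tool_pos: [0.4586, 0.1805, 0.2881]
orientation: [-0.373, 3.084, -0.019]
force: [1.8, -1.7, 3.9]
opening: 0.0115
```

Call:
apply_moves(
  commands=[-0.02,0.08,-0.01,0,0,0,0],
)

```text
t: 12.05
tool_pos: [0.4585, 0.1809, 0.2881]
orientation: [-0.373, 3.084, -0.02]
force: [2.0, -3.1, 4.7]
opening: 0.0113
```

Contact is sustained (reaction about -3 N, motion stalling). I relax, then release.

Call:
apply_moves(
  commands=[0,0,0,0,0,0,0,0,-0.04,0,0,0,0,0,0,0,0,0,0,0,0],
)

```text
t: 12.42
tool_pos: [0.4587, 0.1804, 0.2882]
orientation: [-0.372, 3.084, -0.02]
force: [2.1, -2.8, 4.2]
opening: 0.0116
```

Call:
apply_moves(
  commands=[0,0,0,0,0,0,1.6,0,0,0,0,0,0,2.2,0,0,0,0,0,0,3,0,0,0,0,0,0,4],
)

```text
t: 12.92
tool_pos: [0.4567, 0.1813, 0.2856]
orientation: [-0.375, 3.09, -0.018]
force: [0.3, -0.5, -0.4]
opening: 0.0357
```

Run:
```python
from h import *
arc(.01,0)
im,d=read_camera("side"); spots("side",["handle","weight","bed","bridge_mid"])
a=im[110:240,160:320]
cv2.imwrite("pics/c3.png",cv2.resize(a,None,fx=4,fy=4,interpolation=2))
```

```text
t 12.93 q 1.693 r 0.1882 lat -0.0012 F [ 0.3 -0.5 -0.4] open 0.0357 rv [-0.375  3.09  -0.018]
side weight 0.72 [0.4804 0.2432 0.0931] [211. 171.]
side bed 0.75 [0.5356 0.0109 0.0357] [261. 211.]
side bridge_mid 0.55 [ 0.4277 -0.3744  0.013 ] [311. 304.]
side bridge_mid 0.53 [ 0.5189 -0.184   0.009 ] [293. 251.]
side bridge_mid 0.52 [ 0.5316 -0.3281  0.0121] [326. 277.]
```

View pics/c3.png

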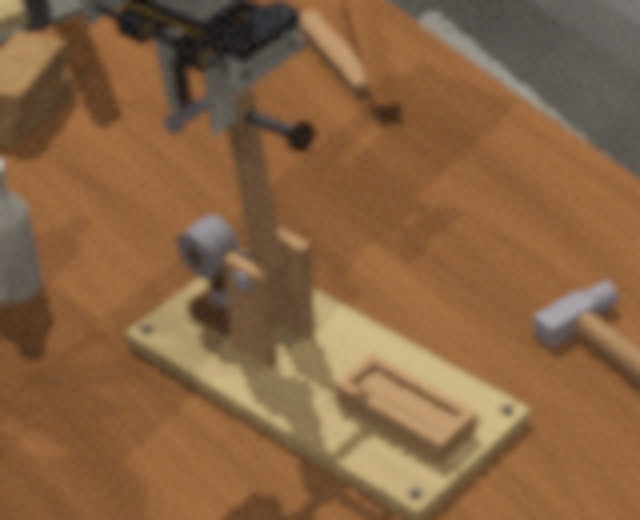

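The side view shows the arm standing open with the weight on the stop and the fingers open around the bar. I retreat upward, then go to the bridge.

Call:
apply_moves(
  commands=[0,0,3,0,0,0,5,0,0,4,0,0,0,9.3,0,-2,3,0,0,0,9.3,0.5,-6.1,0,0,0,0,9.3,0.5,-6.1,0,0,0,0,9.3,0.5,-6,-1,0,0,0,9.3,0.5,-6,-1,0,0,0,9.3,0.5,-6,-1,0,0,0,9.3],
)

```text
t: 14.18
tool_pos: [0.4812, -0.1462, 0.3604]
orientation: [-0.388, 3.082, -0.021]
force: [0.9, 0.2, -0.1]
opening: 0.0931
```

Call:
apply_moves(
  commands=[0.5,-5.5,-2,0,0,0,9.3,0.5,-5.5,-2,0,0,0,9.3,0.5,-5,-3,0,0,0,9.3,0,0,0,0,0,0,9.3],
)

```text
t: 14.68
tool_pos: [0.4946, -0.3156, 0.2868]
orientation: [-0.38, 3.083, -0.02]
force: [0.3, 0.3, -0.3]
opening: 0.0932
```

```bash
cat > br.py <<'E'
from h import *
import sys
s=read_state(); print(s["t"],s["tool_pos"],s["orientation"],s["force"])
im,d=read_camera("wrist"); m=camera_model("wrist"); P=cloud(d,m)
cv2.imwrite("pics/%s.png"%sys.argv[1],im)
for c in cut_out("bridge_mid","wrist"):
    k=c["mask"]&np.isfinite(P[...,0])
    if c["conf"]<.3 or k.sum()<50: continue
    Q=P[k]; col=im[k].mean(0); rows=np.argwhere(k).mean(0)
    T=Q[Q[:,2]>np.percentile(Q[:,2],90)-.004] # top face
    (cx,cy),(w_,h_),a=cv2.minAreaRect((T[:,:2]*1000).astype(np.float32))
    (ex,ey),(w2,h2),a2=cv2.minAreaRect((Q[:,:2]*1000).astype(np.float32))
    print(round(c["conf"],2),"px",rows.round(),"bgr",col.round(),"top",round(cx),round(cy),round(w_),round(h_),round(a,1),"all",round(ex),round(ey),round(w2),round(h2),round(a2,1),"z",np.percentile(Q[:,2],[50,95]).round(4), np.median(T,0).round(4))
spots("wrist",["bridge_mid"])
E
python3 br.py w2
```

```text
14.675 [ 0.49457544 -0.31557307  0.28680042] [-0.37960052  3.08337216 -0.01987479] [ 0.27148715  0.27994496 -0.30200983]
0.8 px [190. 338.] bgr [ 11. 168. 183.] top 521 -185 31 60 41.1 all 525 -181 43 105 42.0 z [0.0206 0.0267] [ 0.521  -0.1863  0.0256]
0.77 px [102. 234.] bgr [  6. 184. 201.] top 431 -375 59 30 59.0 all 432 -375 99 33 58.5 z [0.0249 0.027 ] [ 0.431  -0.3747  0.0257]
0.74 px [177. 248.] bgr [36. 56. 91.] top 536 -327 60 30 83.0 all 538 -328 99 34 83.0 z [0.0248 0.027 ] [ 0.5355 -0.3272  0.0259]
wrist bridge_mid 0.88 [ 0.4322 -0.3799  0.0147] 
wrist bridge_mid 0.75 [ 0.539  -0.3222  0.0147] 
wrist bridge_mid 0.72 [ 0.5252 -0.1849  0.0126]
```

View pics/w2.png

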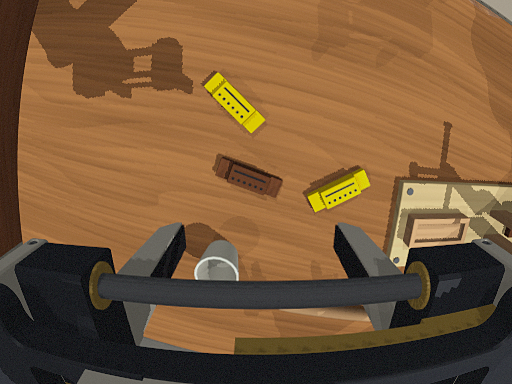

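View: dark bridge at (248,177), long axis ~83°, middle (0.536,-0.327), top 0.026. Yellow ones are at (234,102) and (338,190), the cup at (217,260). I turn -111° over it.

Call:
apply_moves(
  commands=[1,-0.3,-1,0,0,-0.18,9.3,1,-0.3,-1,0,0,-0.18,9.3,1,-0.3,-1,0,0,-0.18,7,1,-0.3,-1,0,0,-0.18,5,0,0,-2,0,0,-0.18,5,0,0,-2,0,0,-0.18,5,0,0,-2,0,0,-0.18,5,0,0,-2,0,0,-0.18,5],
)

```text
t: 15.82
tool_pos: [0.5484, -0.3151, 0.1904]
orientation: [1.775, 2.538, -0.086]
force: [-0.4, 0.1, -0.1]
opening: 0.05
```

Call:
apply_moves(
  commands=[0,0,-1,0,0,-0.18,5,0,0,-1,0,0,-0.18,5,0,0,0,0,0,-0.14,5,0,0,0,0,0,0,5],
)

```text
t: 16.32
tool_pos: [0.5528, -0.3088, 0.1761]
orientation: [2.362, 2.015, -0.096]
force: [0.2, -0.8, -0.0]
opening: 0.0497
```

```bash
cat >> h.py <<'E'
def turn(yaw):
    s=read_state(); R=Ro.from_rotvec(s["orientation"]); a=np.radians((yaw+90)/2)
    T=Ro.from_rotvec(np.pi*np.array([np.cos(a),np.sin(a),0])); y=R.apply([0,1,0])
    print("t",round(s["t"],2),"tcp",s["tool_pos"].round(4),"F",s["force"].round(1),"yaw",np.degrees(np.arctan2(y[1],y[0])).round(1),"turn",(T*R.inv()).as_rotvec().round(3),"q6",s["q"][5].round(2))
E
python3 -c "
from h import *
turn(-7)"; python3 br.py w3
```

```text
t 16.32 tcp [ 0.5528 -0.3088  0.1761] F [ 0.2 -0.8 -0. ] yaw -9.1 turn [ 0.067 -0.023  0.036] q6 -0.38
16.325 [ 0.55277502 -0.30879657  0.17612993] [ 2.36199868  2.0150521  -0.09560207] [ 0.18040457 -0.76608274 -0.00080543]
0.77 px [ 64. 213.] bgr [  6. 191. 207.] top 520 -186 30 60 41.2 all 520 -186 30 100 40.7 z [0.023  0.0247] [ 0.5205 -0.1863  0.0235]
0.71 px [222. 175.] bgr [  9. 179. 197.] top 466 -327 183 34 52.4 all 460 -331 197 38 52.6 z [0.0228 0.0245] [ 0.4326 -0.3712  0.0236]
0.58 px [182. 248.] bgr [ 40.  62. 101.] top 536 -328 60 30 82.9 all 536 -328 100 30 83.0 z [0.0228 0.0245] [ 0.5358 -0.3264  0.0235]
wrist bridge_mid 0.82 [ 0.4282 -0.3794  0.0108] 
wrist bridge_mid 0.77 [ 0.5377 -0.3239  0.0137] 
wrist bridge_mid 0.75 [ 0.5208 -0.1891  0.011 ]
```

Call:
apply_moves(
  commands=[-1.7,-1.9,-3,0.07,-0.02,0.04,5,0,0,-4,0,0,0,5,0,0,-3,0,0,0,5,0,0,0,0,0,0,5],
)

```text
t: 16.98
tool_pos: [0.5362, -0.3289, 0.0767]
orientation: [2.334, 2.101, 0.005]
force: [-0.4, -0.3, -0.2]
opening: 0.0498
```

```bash
python3 -c "
from h import *
turn(-7)"
```

```text
t 16.98 tcp [ 0.5362 -0.3289  0.0767] F [-0.4 -0.3 -0.2] yaw -6.0 turn [-0.001  0.003 -0.017] q6 -0.53
```

Call:
apply_moves(
  commands=[0,0,-3,0,0,-0.017,5,0,0,-2.5,0,0,0,5,0,0,-1,0,0,0,5,0,0,0,0,0,0,5],
)

```text
t: 17.48
tool_pos: [0.5405, -0.3312, 0.0184]
orientation: [2.34, 2.08, 0.008]
force: [-0.8, -0.3, 0.6]
opening: 0.0501
```

Call:
apply_moves(
  commands=[-0.45,0.3,-0.7,0,0,0,5,0,0,0,0,0,0,5],
)

```text
t: 17.73
tool_pos: [0.5373, -0.3289, 0.0138]
orientation: [2.336, 2.079, 0.009]
force: [-1.2, 0.3, 0.3]
opening: 0.05
```

Call:
apply_moves(
  commands=[-0.15,0.1,-0.35,0,0,0,5,0,0,0,0,0,0,2.5,0,0,0,0,0,0,2,0,0,0,0,0,0,2,0,0,0,0,0,0,2],
  squeeze=25,
)

```text
t: 18.35
tool_pos: [0.5363, -0.3284, 0.0114]
orientation: [2.335, 2.078, 0.01]
force: [-0.3, -0.6, -0.9]
opening: 0.0297
```

```bash
python3 -c "
from h import *
turn(-7)
print(read_state()['opening'])"
```

```text
t 18.35 tcp [ 0.5363 -0.3284  0.0114] F [-0.3 -0.6 -0.9] yaw -6.7 turn [ 0.008  0.015 -0.006] q6 -0.52
0.02971979054407356
```

Gripped at 29.7 mm opening. I lift and move to view the pocket.

Call:
apply_moves(
  commands=[0,0,2,0,0,0,2,0,0,5,0,0,0,2,0,0,5,0,0,0.08,2,0.3,5.3,3,0,0,0.09,2,0.3,5.3,0,0,0,0.09,2,0.3,5.3,0,0,0,0.09,2,0.3,5.3,0,0,0,0,2,0,0,0,0,0,0,2],
)

```text
t: 19.35
tool_pos: [0.5492, -0.1111, 0.1785]
orientation: [1.92, 2.454, 0.019]
force: [0.7, -1.0, -0.5]
opening: 0.0297
```

```bash
python3 -c "
from h import *
turn(13.5); print(read_state()['opening'])
im,d=read_camera('wrist'); np.save('d4.npy',d); m=camera_model('wrist'); np.savez('m4.npz',**m)
cv2.imwrite('pics/w4.png',cv2.resize(im,None,fx=1.5,fy=1.5))
spots('wrist',['bed','stand','handle','weight'])
"
```

```text
t 19.35 tcp [ 0.5492 -0.1111  0.1785] F [ 0.7 -1.  -0.5] yaw 13.9 turn [ 0.006  0.028 -0.007] q6 -0.54
0.02970116899348072
wrist bed 0.77 [0.5403 0.0126 0.0332] 
wrist stand 0.91 [0.5188 0.0875 0.0006]
```

View pics/w4.png

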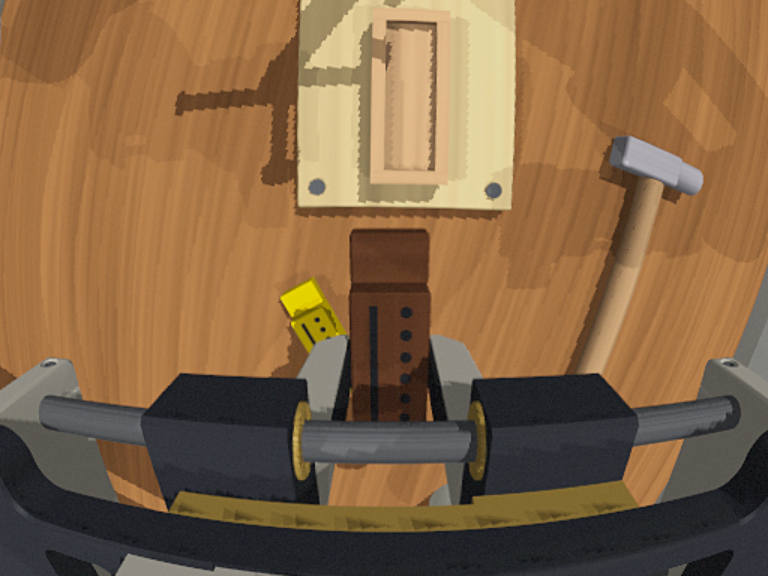

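View: pocket at (410,97) in 1.5× scale, upright and parallel to the held bridge at (390,330). I fit both rectangles.

Run:
```python
from h import *
m=dict(np.load("m4.npz")); d=np.load("d4.npy"); P=cloud(d,m)
r=P[:130,230:310].reshape(-1,3); r=r[np.isfinite(r[:,0])]
f=lambda Q:(lambda b:(np.round(b[0],1),np.round(b[1],1),round(b[2],2)))(cv2.minAreaRect((Q[:,:2]*1000).astype(np.float32)))
rim=r[(abs(r[:,2]-.044)<.004)]; print("rim",len(rim),f(rim),np.median(rim[:,2]))
c=np.array(f(rim)[0])/1000
u=np.array([-.234,.972]);v=np.array([-.972,-.234])
s=r[:,:2]-c; fl=r[(abs(r[:,2]-.036)<.003)&(abs(s@u)<.055)&(abs(s@v)<.02)]; print("floor",len(fl),f(fl),np.median(fl[:,2]))
b=P[150:250,225:290].reshape(-1,3); b=b[np.isfinite(b[:,0])&(b[:,2]>.14)]
print("bridge",len(b),np.percentile(b[:,2],[5,20,50,80,95]).round(4))
top=b[b[:,2]>np.percentile(b[:,2],60)-.004]; print(f(top)); e=P[155:188,236:284].reshape(-1,3); e=e[e[:,2]>.14]; print("end",f(e),np.median(e[:,2]),e[:,1].max(),e[:,0].min(),e[:,0].max())
```

```text
rim 2762 (array([538.1,   9.5]), array([ 52.6, 122.7]), 13.1) 0.043574940927944956
floor 3281 (array([538.2,  10. ]), array([ 34.4, 104.2]), 13.08) 0.0355753858581924
bridge 5523 [0.1794 0.1805 0.1901 0.1912 0.1921]
(array([ 545.3, -100.1]), array([36.8, 33.9]), 14.68)
end (array([540.4, -73.6]), array([26.8, 19. ]), 13.99) 0.18052873802728076 -0.061530140046483627 0.5255484333814643 0.5555662542999903
```

Call:
apply_moves(
  commands=[-0.3,5,-2,0,0.028,-0.012,2,-0.4,4.5,-2,0,0,0,2,-0.4,2.6,-1.5,0,0,0,2,0,0,0,0,0,0,2,0,0,0,0,0,0,2],
)

```text
t: 20.23
tool_pos: [0.538, 0.0004, 0.1211]
orientation: [1.97, 2.442, -0.014]
force: [-0.5, -0.1, -1.3]
opening: 0.0299
```

```bash
python3 -c "
from h import *
turn(13.1); s=read_state(); print((np.array([.5376,.0102,.08])-s['tool_pos'])*100)"
```

```text
t 20.23 tcp [5.380e-01 4.000e-04 1.211e-01] F [-0.5 -0.1 -1.3] yaw 12.2 turn [ 0.009 -0.002  0.015] q6 -0.3
[-0.03932857  0.97798806 -4.10635714]
```

Call:
apply_moves(
  commands=[-0.05,1,-2,0.009,0,0.015,2,0,0,-2,0,0,0,2,0,0,0,0,0,0,2,0,0,0,0,0,0,2],
)

```text
t: 20.72
tool_pos: [0.5386, 0.008, 0.0795]
orientation: [-1.957, -2.457, -0.0]
force: [-0.6, -0.3, -0.4]
opening: 0.0298
```

```bash
python3 -c "
from h import *
turn(13.1); s=read_state(); print((np.array([.5376,.0102,.06])-s['tool_pos'])*100)
im,d=read_camera('wrist'); cv2.imwrite('pics/w5.png',cv2.resize(im,None,fx=1.5,fy=1.5))"
```

```text
t 20.73 tcp [0.5386 0.008  0.0795] F [-0.6 -0.3 -0.4] yaw 12.9 turn [-0.001 -0.001  0.003] q6 -0.31
[-0.10207961  0.21804518 -1.95125674]
```

View pics/w5.png

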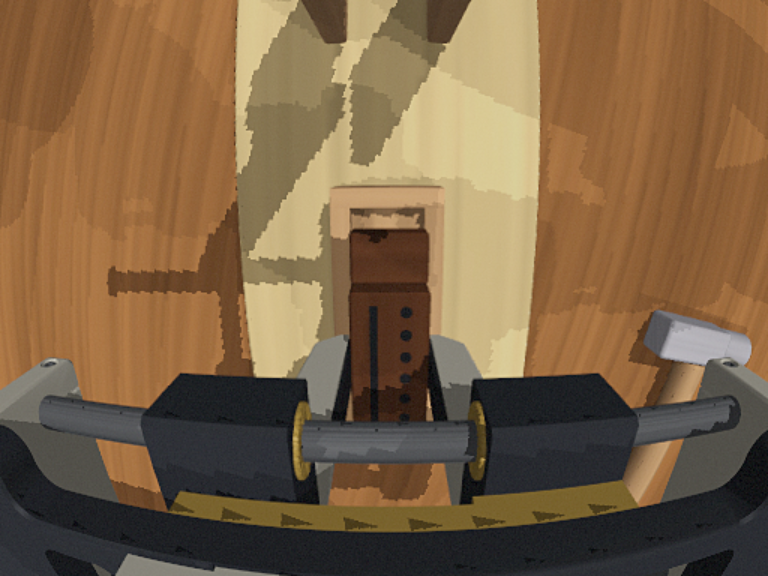

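Bridge (390,330) lies centred and parallel over the pocket (rim at y≈190–210). I descend in stages.

Call:
apply_moves(
  commands=[-0.1,0.22,-1.5,0,0,0.003,2,0,0,0,0,0,0,2,0,0,0,0,0,0,2],
)

```text
t: 21.15
tool_pos: [0.5382, 0.0103, 0.0644]
orientation: [1.953, 2.46, 0.002]
force: [-0.0, 0.2, -0.4]
opening: 0.0299
```

Call:
apply_moves(
  commands=[-0.05,0,-0.6,0,0,0,2,0,0,-0.3,0,0,0,2,0,0,0,0,0,0,2],
)

```text
t: 21.52
tool_pos: [0.5379, 0.0104, 0.0552]
orientation: [1.953, 2.46, 0.002]
force: [-0.2, 0.5, -0.0]
opening: 0.0298
```

Call:
apply_moves(
  commands=[0,0,-0.3,0,0,0,2,0,0,-0.2,0,0,0,2],
)

```text
t: 21.78
tool_pos: [0.5381, 0.0104, 0.0501]
orientation: [1.952, 2.46, 0.002]
force: [-0.1, -0.2, -0.9]
opening: 0.0301
```

Call:
apply_moves(
  commands=[0,0,-0.2,0,0,0,2,0,0,0,0,0,0,2],
)

```text
t: 22.02
tool_pos: [0.5381, 0.0103, 0.0478]
orientation: [1.953, 2.46, 0.002]
force: [-0.5, -0.5, -0.2]
opening: 0.0295
```

Call:
apply_moves(
  commands=[0,0,-0.1,0,0,0,2],
)

```text
t: 22.15
tool_pos: [0.5382, 0.0104, 0.0474]
orientation: [1.953, 2.46, 0.003]
force: [-6.1, 0.0, 11.5]
opening: 0.0298
```

Floor contact: 11.5 N at the expected height. I release.

Call:
apply_moves(
  commands=[0,0,0,0,0,0,2,0,0,0,0,0,0,5,0,0,0,0,0,0,5,0,0,0,0,0,0,5],
)

```text
t: 22.65
tool_pos: [0.5387, 0.0103, 0.0478]
orientation: [1.952, 2.459, 0.003]
force: [0.4, -0.0, 0.4]
opening: 0.0494
```

Call:
apply_moves(
  commands=[0,0,2,0,0,0,5,0,-1,4,0,0,0,5,0,-4,4,0,0,0,5,0,-4,4,0,0,0,5,0,-3,0,0,0,0,5,0,0,0,0,0,0,5],
)

```text
t: 23.4
tool_pos: [0.5368, -0.1126, 0.1917]
orientation: [1.95, 2.461, 0.001]
force: [-0.4, 0.4, 0.0]
opening: 0.0498
```

Run:
```python
from h import *
turn(13.1)
im,d=read_camera("wrist"); m=camera_model("wrist"); P=cloud(d,m)
a,_=read_camera("side"); spots("side",["handle","weight","glue","pot","hammer"])
cv2.imwrite("pics/w6.png",np.hstack([cv2.resize(im,None,fx=.9,fy=.9),cv2.resize(a[100:250,150:320],(392,346))])[:, :800])
Q=P.reshape(-1,3); r=Q[:,:2]-[.538,.0098]; u=np.array([-.227,.974]); v=np.array([-.974,-.227])
k=(abs(r@v)<.010)
for lo,hi in [(-.048,-.034),(-.027,0),(0,.027),(.034,.048)]:
    z=Q[k&(r@u>lo)&(r@u<hi),2]; print(lo,hi,len(z),np.nanmedian(z).round(4))
k=(abs(r@v)<.03)&(abs(r@u)<.04)&(Q[:,2]>.055)&(Q[:,2]<.065); b=cv2.minAreaRect((Q[k][:,:2]*1000).astype(np.float32)); print("mid top",b)
```

```text
t 23.4 tcp [ 0.5368 -0.1126  0.1917] F [-0.4  0.4  0. ] yaw 13.2 turn [ 0.001  0.002 -0.002] q6 -0.53
side handle 0.36 [0.4813 0.2422 0.0954] [212. 171.]
side weight 0.55 [0.4794 0.2445 0.0946] [211. 171.]
side glue 0.92 [ 0.3488  0.4097 -0.0006] [163. 181.]
side glue 0.64 [ 7.516e-01 -8.990e-02 -3.000e-04] [324. 207.]
side pot 0.8 [ 6.771e-01 -3.406e-01  2.000e-04] [360. 259.]
side hammer 0.8 [ 0.7519 -0.094   0.0015] [325. 207.]
-0.048 -0.034 259 0.0498
-0.027 0 537 0.0599
0 0.027 513 0.0599
0.034 0.048 243 0.0498
mid top ((539.5145263671875, 11.418926239013672), (30.18505096435547, 60.208351135253906), 13.213494300842285)
```

View pics/w6.png

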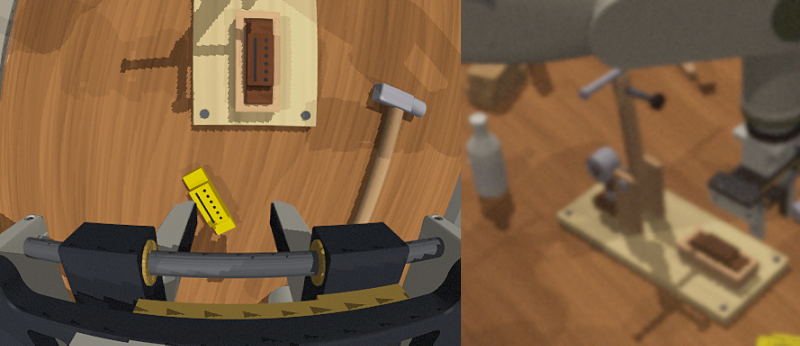

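The bridge is seated in the pocket: middle top 59.9 mm, both end tops 49.8 mm, against an expected 60 and 50. The arm stands open on the stop.

```bash
python3 -c "
from plant import *
print(close_job())"
```

```text
the job is handed in; nothing more can be done
None
```

The press arm is open and resting on its rubber stop, and the dark bridge is seated right way up in the pocket. I handed the job in at about 23.5 s of the 72 s allowed.

- **Press arm:** I lifted it by the bar at about 0.3 rad/s, slower near the end, and felt the stop at an opening angle of about 1.69 rad. The bar pushed back with at most about 4 N. I estimate 10–15 N on the rubber, but the stop force itself was not measured. After release the arm stayed open, and the weight's measured height held (93 mm just after, 94–95 mm at the end).
- **Bridge:** I chose the dark one, not the two yellow look-alikes. Lowering it met no resistance until it touched the pocket floor with about 11.5 N on the tool. Its middle top is at 59.9 mm and both ends are at 49.8 mm, where 60 and 50 mm are expected, so it is level and fully down. It is parallel to the pocket within about 0.1° and roughly 2 mm off my pocket centre. That offset equals the full play and is also the size of the calibration error.
- **Bottle, cup and hammer:** they were found where they started, within about 4 mm, which is the measuring error. At hand-in the gripper was clear of everything and the tool force was near zero.
- **Checks that disagreed:**
    - The network did not find the handle in either side view after release. Its low-confidence "handle" in the last one was really the weight, so the arm's open state rests on the picture and the weight's position.
    - It also gave a false second "glue" on the hammer.

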